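# Move a battery pack from its charging dock into the label printer

### The arm

A 7-joint arm with a two-finger parallel gripper is mounted at the origin on the work surface. World frame = base frame: x ahead of the robot, y to its left, z up, the work surface at z = 0. Lengths are in m, angles in rad, forces in N, time in s.
With the tool pointing down it reaches from about 0.35 to 0.9 m from the base axis. Payload 8.1 kg.
Tool frame: the origin (TCP) lies midway between the tips of the shut fingers; the grasp point (between the pads) lies arm.hold_point_z behind it (arm.hold_point_z is the distance from the TCP to the grasp point, in m); z points along the fingers, x is the direction in which the jaws open and shut, and the axes are right-handed (so a half turn about z gives the same grasp; the last joint's range is limited). The gripper opens to 92 mm and grips with 3 to 60 N. Pads are 19 mm wide; open, the fingers measure 130 mm over their backs; the gripper's body (75 mm by 190 mm) begins 47 mm behind the grasp point.
Start: joints at [-1.441, 0.434, 0.025, 1.573, -0.012, 1.134, -0.075], TCP at [0.144, 0.608, 0.227] pointing down, gripper open.
Joint ranges: [-2.62, 2.62], [-0.44, 2.09], [-1.27, 1.32], [0.08, 2.57], [-1.32, 4.46], [0.12, 2], [-2.74, 2.74]. Speed limits (rad/s): [2.22, 2.22, 3.01, 3.01, 3.14, 3.14, 3.14].

### API

Orientations are given as a rotation vector (axis times angle).
In Python, from cell import arm gives the robot as it stands.
- The arm moves only by the shell command python3 -m pendant 'ROWS' [FORCE]. ROWS is JSON, a list of rows, each an object with "dp": the shift along the tool's x, y, z in m, a list of three; "rotation": the turn, a rotation vector about the tool's x, y, z in rad, a list of three; "fingers": the closure, from -1 (fully open) to 1 (shut). In form: [{"dp": [x, y, z], "rotation": [rx, ry, rz], "fingers": fingers}, ...]. A call has 1 to 20 rows; each row is the pose to reach, as a shift and turn from the pose measured when the call began, along the tool's axes at that moment; what a row does not reach only later rows make up. A row lasts 1/8 s, in which the tool goes at most 62.5 mm and 10.7 degrees, less where a joint would pass 70% of its speed; a pose out of reach is approached as far as the arm can. A call with a gripper value outside its range is refused whole. The fingers move at their own pace and stop on an object; FORCE is the grip in N (left out, the last holds). Time passes only in rows, so rows that repeat a pose let the fingers close. It gives the time, the measured TCP pose, the force and the opening at its end, in the units of the state.
- arm.observe(): the state, without advancing time (a new reading comes with each control period).
- arm.get_image(name): name is "scene" or "top" or "wrist"; returns the picture (384x512x3 uint8, blue, green, red); there is no depth.
- arm.camera_params(name): a dict with "camera_matrix" (3x3 intrinsics, pixels), "rvec" (rotation vector, rad) and "tvec" (3), from world to camera coordinates, as OpenCV has them. Camera axes: x right, y down, z forward; pixel columns grow to the right and rows downward; lengths in m; the calibration is good to about 2 mm. The wrist camera is an equidistant fisheye: a pixel r from the principal point sees the ray r / f radians off the axis. A picture is of the moment at which its call begins: read the wrist's pose just before it. camera_params takes no time and is no camera call; for the wrist camera it gives the pose at the moment of the call.
- arm.sign_off(): hands the job in, once; it reports no verdict.
The state is a dict: "clock": time; "joints": joint angles; "dq": joint speeds; "joint_efforts": joint torques, N m; "position": TCP position; "ee_rot": TCP orientation; "force": force on the tool from outside, world axes, zero at the start; "ft_torque": the same for the moment, N m; "width": opening from 0.0 (shut) to 1.0 (fully open).
Only numpy, scipy, OpenCV 4.12 (cv2) and the standard library are available. Lean on these libraries where they do the work, as an engineer would, in place of code of your own. Each camera call takes 0.05 s, during which the arm holds its last target.

### The job

Take the charged battery pack out of the charging dock by pressing in its snap tab as you lift, then put it into the empty battery well of the label printer, its tab towards the robot as it was in the dock, and push it down until it touches bottom and the tab springs out and latches it. Let go and leave it latched; do not wrench or ram it, keep it upright, and leave the mouse, mug and stapler where they are.

Things in the scene. Friction and masses are not known exactly. Their poses are not given: they have to be found in the camera images.
- pack_center (a point): Centre of the battery pack: upright grey block 36 (x) x 56 (y) x 110 mm (z up), about 0.22 kg. The snap tab is in a channel in the middle of its -x face; its +x face is plain, with dark ribs. At the start it is latched in the dock, its underside 26 mm above the desk.
- tab_face (a point): Middle of the outer face of the tab's ribbed thumb pad (20 mm wide, 36 mm high), 29 mm above the pack's centre. At rest it is 9 mm proud of the pack's -x face: 45 mm from the +x face, 38.5 mm when fully in. It slides in along the pack's +x against a spring (4 N to start, 9.5 N fully in); pinching it against the opposite face presses it.
- pack_tab (a joint): How far the tab is pressed in: 0 m at rest, 0.0065 m fully in. Its hook, 26 to 32 mm above the pack's underside, stands 5.2 mm out of the -x face at rest, square on top, bevelled below; it is clear of a catch when the tab is in by 5.5 mm or more.
- dock: Charging dock, fixed, white with a grey foot 120 x 130 mm; origin on the desk under the middle of its bay. Bay: 38.4 (x) x 58.4 (y) mm, rim 75 mm above the desk, catch in its -x wall, floor 24 mm above the desk; a sprung contact pushes the pack up against the catch. The pack must not pull or push on it with over 30 N.
- printer: Desk label printer, fixed, white; origin on the desk under the middle of its battery well. Body 130 mm wide (x), from 48 mm on the -y side to 160 mm on the +y side, top 70 mm above the desk; the well's rim stands 5 mm above that. The pack must not push on it with over 25 N.
- well_mouth (a point): Middle of the well's mouth, 75 mm above the desk, axes as the printer's. Opening 38.4 (x) x 58.4 (y) mm, 5 mm steep bevel round it, catch in the -x wall. Floor and catch lie deeper in some units: floor 51 to 63 mm below the rim, to be felt. A sprung contact pushes up over the last 8 mm (2 to 6 N); the hook goes under the catch only within 2 mm of the floor.
- mouse (a point): Black computer mouse, 105 x 60 x 33 mm, loose bystander; point on its underside.
- mug: White mug, 90 mm high, 76 mm across, loose bystander; origin under its middle.
- stapler: Dark stapler, 125 x 34 x 46 mm, loose bystander; origin under its middle.
Not all that is in view belongs to the job. Leave any red look-alike of the part that bears pack_center alone. What is shaped like the dock but brown is not meant.

How it is judged:
By the outcome, as a careful person would: the job done as asked, in the order asked, and still so for the second after the job is handed in, with the robot touching nothing.
It also fails if it takes over 67 s, if anything falls off the work surface, if the arm or the gripper's body presses on something with over 40 N, if the wrist force passes 120 N, or if a joint passes its speed limit or range.

## Working session

There is one attempt and no reset: what is moved stays moved. The work goes in short steps, Python scripts to look and compute and a shell command to move; the robot and the scene stay as the last step left them, time stands still between calls to the robot, and variables do not carry over. Pictures are saved under pics/ and viewed, and the job is handed in when it is done.

```bash
mkdir -p pics; ls
python3 - <<'E'
from cell import arm
import cv2
s=arm.observe(); print({k:s[k] for k in ('clock','position','ee_rot','force','width')}, arm.hold_point_z)
for n in ('scene','top','wrist'):
    p=arm.camera_params(n); print(n,p)
    cv2.imwrite(f'pics/{n}0.png',arm.get_image(n))
E
```

```text
pics
{'clock': 0.0, 'position': array([0.14415425, 0.60762748, 0.22596755]), 'ee_rot': array([ 2.46368702e+00,  1.94762841e+00, -1.69625768e-03]), 'force': array([-0.24043839, -0.39837304,  0.86168109]), 'width': 1.0019475401007352} 0.0188
scene {'camera_matrix': array([[416.6699857 ,   0.        , 261.68151746],
       [  0.        , 416.6699857 , 189.83995943],
       [  0.        ,   0.        ,   1.        ]]), 'rvec': array([ 2.06801923,  1.20126622, -0.53525661]), 'tvec': array([-0.26488664, -0.2862714 ,  1.5856125 ])}
top {'camera_matrix': array([[434.58223366,   0.        , 261.05058616],
       [  0.        , 434.58223366, 189.19923353],
       [  0.        ,   0.        ,   1.        ]]), 'rvec': array([ 2.10963863, -2.17432629,  0.12185061]), 'tvec': array([-0.00226605,  0.58997359,  1.0885998 ])}
wrist {'camera_matrix': array([[297.31863964,   0.        , 258.27242072],
       [  0.        , 297.31863964, 189.79884337],
       [  0.        ,   0.        ,   1.        ]]), 'rvec': array([-2.2771139 , -1.80132958, -0.2580021 ]), 'tvec': array([-0.62381478, -0.03621054,  0.39068041])}
```

View pics/scene0.png

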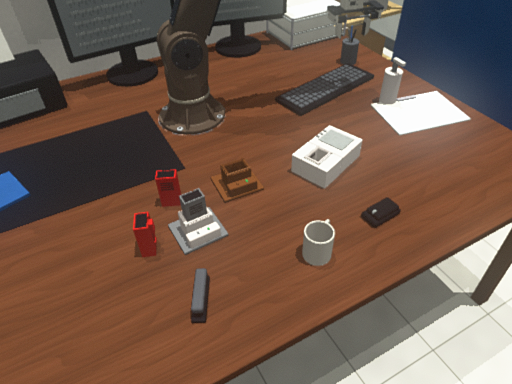

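View pics/top0.png

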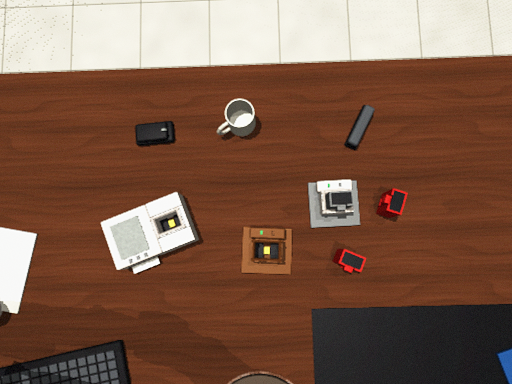

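View pics/wrist0.png

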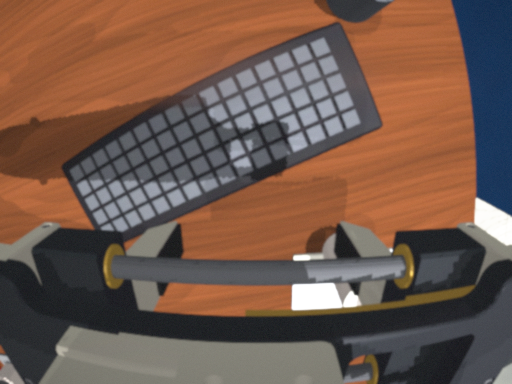

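Run:
```python
import cv2,numpy as np
t=cv2.imread('pics/top0.png');s=cv2.imread('pics/scene0.png')
a=cv2.resize(t[170:240,300:370],(400,400),interpolation=cv2.INTER_CUBIC)
b=cv2.resize(t[185:275,95:205],(489,400),interpolation=cv2.INTER_CUBIC)[:,:400]
b=cv2.resize(t[185:255,135:205],(400,400),interpolation=cv2.INTER_CUBIC)
cv2.imwrite('pics/crop_top.png',np.hstack([a,b]))
a=cv2.resize(s[180:250,160:230],(400,400),interpolation=cv2.INTER_CUBIC)
b=cv2.resize(s[120:190,290:360],(400,400),interpolation=cv2.INTER_CUBIC)
cv2.imwrite('pics/crop_sc.png',np.hstack([a,b]))
```

```text
(no output)
```

View pics/crop_top.png

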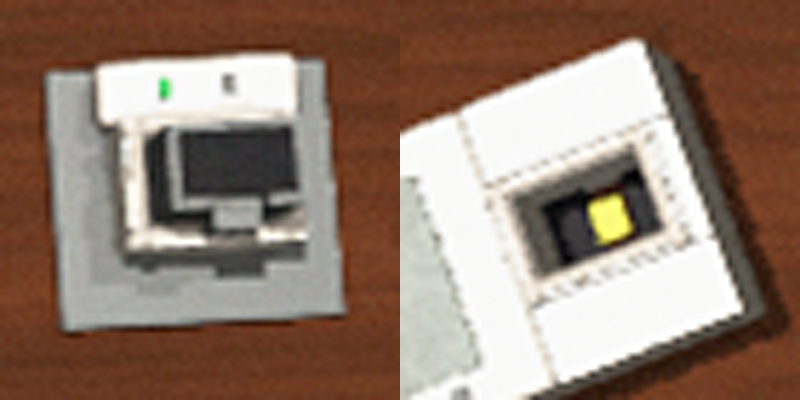

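View pics/crop_sc.png

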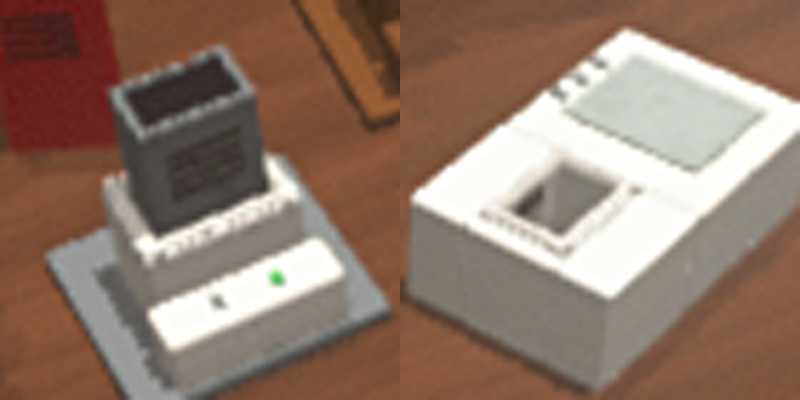

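```bash
cat > h.py <<'E'
import cv2,numpy as np
from scipy.spatial.transform import Rotation as R
def ray(p,uv,fish=False):
    K=p['camera_matrix'];uv=np.atleast_2d(np.float64(uv))
    x=(uv-[K[0,2],K[1,2]])/[K[0,0],K[1,1]]
    if fish:
        th=np.linalg.norm(x,axis=1,keepdims=True); d=np.hstack([x/np.maximum(th,1e-9)*np.sin(th),np.cos(th)])
    else: d=np.hstack([x,np.ones((len(x),1))])
    Rm=cv2.Rodrigues(p['rvec'])[0]
    return -Rm.T@p['tvec'], d@Rm
def plane(p,uv,z,fish=False):
    c,d=ray(p,uv,fish); return c+d*((z-c[2])/d[:,2])[:,None]
def proj(p,X,fish=False):
    X=np.atleast_2d(X)@cv2.Rodrigues(p['rvec'])[0].T+p['tvec'];K=p['camera_matrix']
    x=X[:,:2]/X[:,2:]
    if fish:
        r=np.linalg.norm(X[:,:2],axis=1,keepdims=True); x=X[:,:2]/r*np.arctan2(r,X[:,2:])
    return x*[K[0,0],K[1,1]]+[K[0,2],K[1,2]]
E
python3 - <<'E'
from h import *
from cell import arm
p=arm.camera_params('top')
c=lambda uv,o:np.array(uv)*70/400-.5*0+o
foot=c([(48,75),(322,60),(345,315),(62,328)],[300,170])
F=plane(p,foot,0.006); print('foot',F.round(4).tolist(),F.mean(0))
a=F[0]-F[3]+F[1]-F[2]; print('yaw',np.degrees(np.arctan2(a[1],a[0])))
b=F[0]-F[1]+F[3]-F[2]; print('yaw2',np.degrees(np.arctan2(-b[0],b[1])))
pk=c([(165,128),(297,124),(299,197),(172,206)],[300,170])
P=plane(p,pk,0.136);print('pack',P.round(4).tolist(),P.mean(0))
w=c([(500-400,190),(648-400,127),(693-400,240),(537-400,303)],[135,185])
W=plane(p,w,0.075);print('rim outer',W.round(4).tolist(),W.mean(0))
w=c([(508-400,197),(640-400,142),(675-400,235),(540-400,287)],[135,185])
W=plane(p,w,0.072);print('opening',W.round(4).tolist(),W.mean(0))
a=W[0]-W[3]+W[1]-W[2]; print('yaw',np.degrees(np.arctan2(a[1],a[0])))
s=arm.observe(); print(R.from_rotvec(s['ee_rot']).as_matrix().round(3))
pw=arm.camera_params('wrist'); Rm=cv2.Rodrigues(pw['rvec'])[0]; C=-Rm.T@pw['tvec']
T=R.from_rotvec(s['ee_rot']).as_matrix(); print('cam in tool',T.T@(C-s['position']), (T.T@Rm.T).round(3))
E
```

```text
foot [[0.6065, -0.1464, 0.006], [0.6095, -0.2743, 0.006], [0.4906, -0.278, 0.006], [0.4885, -0.1478, 0.006]] [ 0.54876845 -0.21160419  0.006     ]
yaw 1.2110080336996876
yaw2 1.1282574522259294
pack [[0.5639, -0.1818, 0.136], [0.5638, -0.2361, 0.136], [0.5336, -0.2353, 0.136], [0.5315, -0.183, 0.136]] [ 0.54817976 -0.20905651  0.136     ]
rim outer [[0.5201, 0.2533, 0.075], [0.5458, 0.188, 0.075], [0.4957, 0.1684, 0.075], [0.4703, 0.2368, 0.075]] [0.50794959 0.21162912 0.075     ]
opening [[0.5171, 0.2505, 0.072], [0.5396, 0.1922, 0.072], [0.4982, 0.1769, 0.072], [0.4773, 0.2363, 0.072]] [0.50805104 0.2139816  0.072     ]
yaw 20.001526023655682
[[ 0.231  0.973 -0.   ]
 [ 0.973 -0.231 -0.001]
 [-0.001  0.    -1.   ]]
cam in tool [-6.69133488e-05 -7.62278041e-02 -1.57388634e-01] [[ 1.     0.001 -0.001]
 [-0.     0.959  0.283]
 [ 0.001 -0.283  0.959]]
```

```bash
cat >> h.py <<'E'
def rel(s,pos,yawdeg):
    """dp & rotation in current tool axes for TCP at pos, tool x at world yaw, pointing straight down"""
    T=R.from_rotvec(s['ee_rot']); y=np.radians(yawdeg)
    G=R.from_matrix(np.array([[np.cos(y),np.sin(y),0],[np.sin(y),-np.cos(y),0],[0,0,-1]]))
    return (T.inv().apply(np.array(pos)-s['position'])).round(4).tolist(), (T.inv()*G).as_rotvec().round(4).tolist()
def st(s): 
    T=R.from_rotvec(s['ee_rot']).as_matrix()
    print('t',round(s['clock'],2),'pos',s['position'].round(4),'yaw',round(np.degrees(np.arctan2(T[1,0],T[0,0])),2),'z',T[:,2].round(3),'F',np.round(s['force'],2),'w mm',round(s['width']*92,2))
E
python3 - <<'E'
from h import *
from cell import arm
s=arm.observe(); print(rel(s,[.508,.213,.235],20))
E
```

```text
([-0.3002, 0.4451, -0.0084], [0.0007, 0.001, 0.9889])
```

```bash
python3 -m pendant '[{"dp":[-0.06,0.09,-0.008],"rotation":[0,0,0.18],"fingers":-1},{"dp":[-0.3,0.445,-0.008],"rotation":[0.001,0.001,0.989],"fingers":-1},{"dp":[-0.3,0.445,-0.008],"rotation":[0.001,0.001,0.989],"fingers":-1},{"dp":[-0.3,0.445,-0.008],"rotation":[0.001,0.001,0.989],"fingers":-1},{"dp":[-0.3,0.445,-0.008],"rotation":[0.001,0.001,0.989],"fingers":-1},{"dp":[-0.3,0.445,-0.008],"rotation":[0.001,0.001,0.989],"fingers":-1},{"dp":[-0.3,0.445,-0.008],"rotation":[0.001,0.001,0.989],"fingers":-1},{"dp":[-0.3,0.445,-0.008],"rotation":[0.001,0.001,0.989],"fingers":-1},{"dp":[-0.3,0.445,-0.008],"rotation":[0.001,0.001,0.989],"fingers":-1},{"dp":[-0.3,0.445,-0.008],"rotation":[0.001,0.001,0.989],"fingers":-1},{"dp":[-0.3,0.445,-0.008],"rotation":[0.001,0.001,0.989],"fingers":-1},{"dp":[-0.3,0.445,-0.008],"rotation":[0.001,0.001,0.989],"fingers":-1},{"dp":[-0.3,0.445,-0.008],"rotation":[0.001,0.001,0.989],"fingers":-1}]'
python3 - <<'E'
from h import *
from cell import arm
s=arm.observe(); st(s); print(s['dq'].round(3))
p=arm.camera_params('wrist'); im=arm.get_image('wrist'); cv2.imwrite('pics/w1.png',im); np.save('w1.npy',p,allow_pickle=True)
E
```

```text
clock: 1.78
position: [0.5073, 0.2142, 0.2345]
ee_rot: [-3.093, -0.548, 0.001]
force: [0.2, -0.0, 0.6]
width: 0.997
t 1.77 pos [0.5073 0.2142 0.2345] yaw 20.1 z [-0.  0. -1.] F [ 0.23 -0.02  0.64] w mm 91.77
[ 0.003  0.     0.007 -0.003  0.002 -0.     0.002]
```

View pics/w1.png

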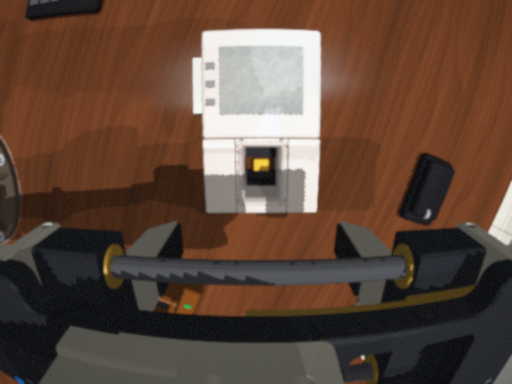

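Run:
```python
import cv2
im=cv2.imread('pics/w1.png')
cv2.imwrite('pics/w1c.png',cv2.resize(im[125:220,195:330],(800,563),interpolation=cv2.INTER_CUBIC))
```

```text
(no output)
```

View pics/w1c.png

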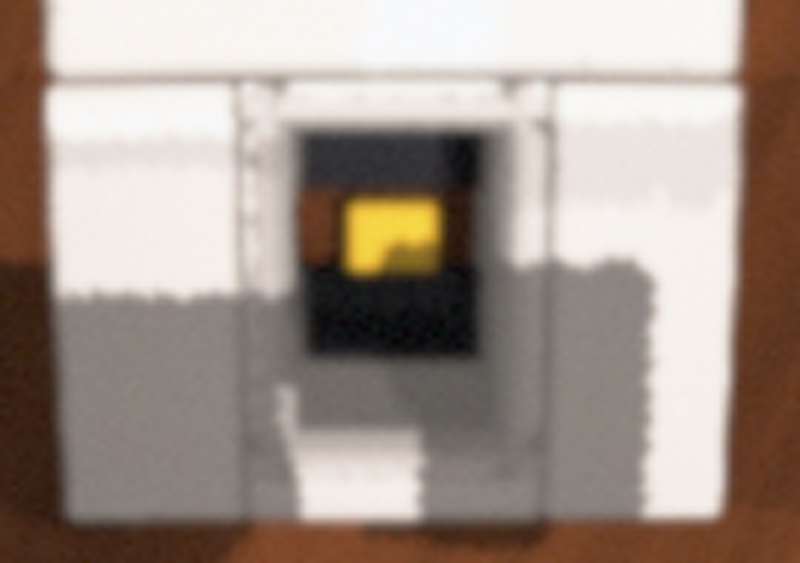

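Run:
```python
from h import *
p=np.load('w1.npy',allow_pickle=True).item()
m=lambda L:(np.array(L)+.5)/(800/135)-.5+[195,125]
B=plane(p,m([(46,88),(742,88),(725,519),(67,520)]),.07,True)
print('body',B.round(4).tolist())
ax=(B[1]-B[0]+B[2]-B[3]); yaw=np.degrees(np.arctan2(ax[1],ax[0])); print('yaw',yaw,'widths',np.linalg.norm(B[1]-B[0]),np.linalg.norm(B[2]-B[3]))
ay=(B[0]-B[3]+B[1]-B[2]); print('yaw from y',np.degrees(np.arctan2(-ay[0],ay[1])))
y=np.radians(20);ex=np.array([np.cos(y),np.sin(y),0]);ey=np.array([-ex[1],ex[0],0])
print('along ex',B@ex,'ey',B@ey)
cx=(B@ex).mean(); cy=(B[2:]@ey).mean()+.048
print('centre by body',cx*ex+cy*ey)
M=plane(p,m([(240,300),(548,300)]),.07,True); print('rim outer ex',M@ex,(M@ex).mean())
M=plane(p,m([(278,300),(520,300),(400,110),(400,450)]),.075,True); print('opening ',M[:2]@ex,M[2:]@ey)
```

```text
body [[0.4364, 0.2294, 0.07], [0.5575, 0.2739, 0.07], [0.5878, 0.1944, 0.07], [0.4658, 0.1494, 0.07]]
yaw 20.201025612554762 widths 0.12910719789808484 0.13009292466432754
yaw from y 20.521839387974744
along ex [0.48849804 0.61760453 0.61887303 0.488781  ] ey [ 0.06630394  0.06673247 -0.01841112 -0.01889201]
centre by body [0.51002493 0.21686584 0.        ]
rim outer ex [0.52410983 0.58216565] 0.5531377424835935
opening  [0.53158391 0.57644984] [ 0.06237086 -0.00231177]
```

Run:
```python
from h import *
from cell import arm
s=arm.observe(); print(rel(s,[.548,-.209,.26],1.2))
```

```text
([-0.1071, 0.4112, -0.0256], [-0.0004, 0.0003, 0.3295])
```

```bash
python3 -m pendant '[{"dp":[-0.107,0.411,-0.026],"rotation":[0,0,0.33],"fingers":-1},{"dp":[-0.107,0.411,-0.026],"rotation":[0,0,0.33],"fingers":-1},{"dp":[-0.107,0.411,-0.026],"rotation":[0,0,0.33],"fingers":-1},{"dp":[-0.107,0.411,-0.026],"rotation":[0,0,0.33],"fingers":-1},{"dp":[-0.107,0.411,-0.026],"rotation":[0,0,0.33],"fingers":-1},{"dp":[-0.107,0.411,-0.026],"rotation":[0,0,0.33],"fingers":-1},{"dp":[-0.107,0.411,-0.026],"rotation":[0,0,0.33],"fingers":-1},{"dp":[-0.107,0.411,-0.026],"rotation":[0,0,0.33],"fingers":-1},{"dp":[-0.107,0.411,-0.026],"rotation":[0,0,0.33],"fingers":-1},{"dp":[-0.107,0.411,-0.026],"rotation":[0,0,0.33],"fingers":-1}]'
python3 - <<'E'
from h import *
from cell import arm
s=arm.observe(); st(s); print(s['dq'].round(3))
p=arm.camera_params('wrist'); im=arm.get_image('wrist'); cv2.imwrite('pics/w2.png',im); np.save('w2.npy',p,allow_pickle=True)
cv2.imwrite('pics/w2c.png',cv2.resize(im[90:225,170:350],(800,600),interpolation=cv2.INTER_CUBIC))
E
```

```text
clock: 3.08
position: [0.5484, -0.2067, 0.2602]
ee_rot: [-3.14, -0.037, 0.001]
force: [0.7, 0.1, 0.3]
width: 1.003
t 3.08 pos [ 0.5484 -0.2067  0.2602] yaw 1.33 z [-0.001  0.001 -1.   ] F [0.71 0.13 0.26] w mm 92.3
[-0.003 -0.002  0.005 -0.001  0.001 -0.001  0.003]
```

View pics/w2c.png

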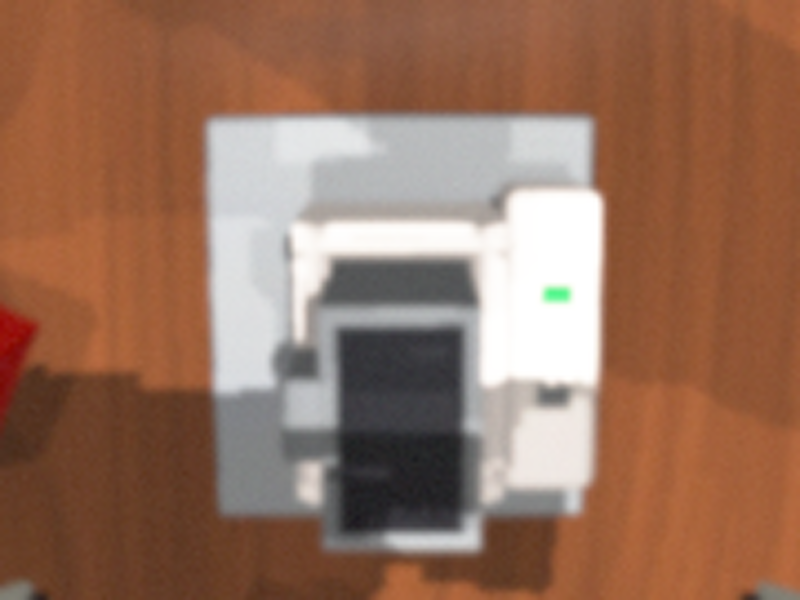

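Run:
```python
from h import *
p=np.load('w2.npy',allow_pickle=True).item()
m=lambda L:(np.array(L)+.5)/(800/180)-.5+[170,90]
P=plane(p,m([(318,305),(475,305),(482,551),(322,551)]),.136,True)
print('pack',P.round(4).tolist(),P.mean(0)); a=P[0]-P[3]+P[1]-P[2]; print('yaw',np.degrees(np.arctan2(-a[0],a[1])))
T=plane(p,m([(283,380),(283,432)]),.128,True); print('tab',T)
F=plane(p,m([(207,118),(594,118),(582,515),(219,515)]),.006,True)
print('foot',F.round(4).tolist(),F.mean(0));a=F[0]-F[3]+F[1]-F[2]; print('yaw',np.degrees(np.arctan2(-a[0],a[1])));a=F[1]-F[0]+F[2]-F[3]; print('yaw',np.degrees(np.arctan2(a[1],a[0])))
```

```text
pack [[0.5316, -0.1823, 0.136], [0.5656, -0.1815, 0.136], [0.5695, -0.2383, 0.136], [0.5329, -0.2392, 0.136]] [ 0.54987495 -0.21030327  0.136     ]
yaw 2.6489309999072526
tab [[ 0.52336124 -0.20116264  0.128     ]
 [ 0.52337698 -0.21338985  0.128     ]]
foot [[0.4889, -0.1474, 0.006], [0.6091, -0.1445, 0.006], [0.6125, -0.2747, 0.006], [0.4919, -0.2776, 0.006]] [ 0.55058647 -0.21104283  0.006     ]
yaw 1.4122310330933314
yaw 1.3875646973248812
```

Run:
```python
from h import *
from cell import arm
s=arm.observe(); print(rel(s,[.5488,-.2105,.095],1.4))
```

```text
([0.0005, 0.0039, 0.1652], [-0.0012, 0.0005, -0.0011])
```

```bash
python3 -m pendant '[{"dp":[0.0005,0.004,0.04],"rotation":[-0.001,0.0005,-0.001],"fingers":-1},{"dp":[0.0005,0.004,0.09],"rotation":[-0.001,0.0005,-0.001],"fingers":-1},{"dp":[0.0005,0.004,0.13],"rotation":[-0.001,0.0005,-0.001],"fingers":-1},{"dp":[0.0005,0.004,0.155],"rotation":[-0.001,0.0005,-0.001],"fingers":-1},{"dp":[0.0005,0.004,0.165],"rotation":[-0.001,0.0005,-0.001],"fingers":-1},{"dp":[0.0005,0.004,0.165],"rotation":[-0.001,0.0005,-0.001],"fingers":-1},{"dp":[0.0005,0.004,0.165],"rotation":[-0.001,0.0005,-0.001],"fingers":-1},{"dp":[0.0005,0.004,0.165],"rotation":[-0.001,0.0005,-0.001],"fingers":-1}]'
python3 - <<'E'
from h import *
from cell import arm
s=arm.observe(); st(s)
im=arm.get_image('wrist'); cv2.imwrite('pics/w3.png',im)
cv2.imwrite('pics/s3c.png',cv2.resize(arm.get_image('scene')[150:270,130:290],(800,600),interpolation=cv2.INTER_CUBIC))
E
```

```text
clock: 4.12
position: [0.5495, -0.2108, 0.0963]
ee_rot: [3.141, 0.038, 0.003]
force: [-1.1, -0.3, -0.5]
width: 1.0
t 4.12 pos [ 0.5495 -0.2108  0.0963] yaw 1.4 z [ 0.002 -0.    -1.   ] F [-1.07 -0.33 -0.5 ] w mm 91.99
```

View pics/w3.png

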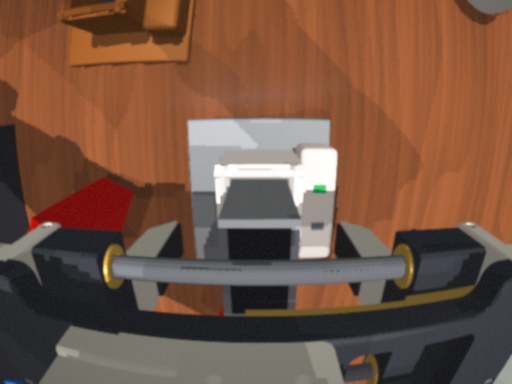

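View pics/s3c.png

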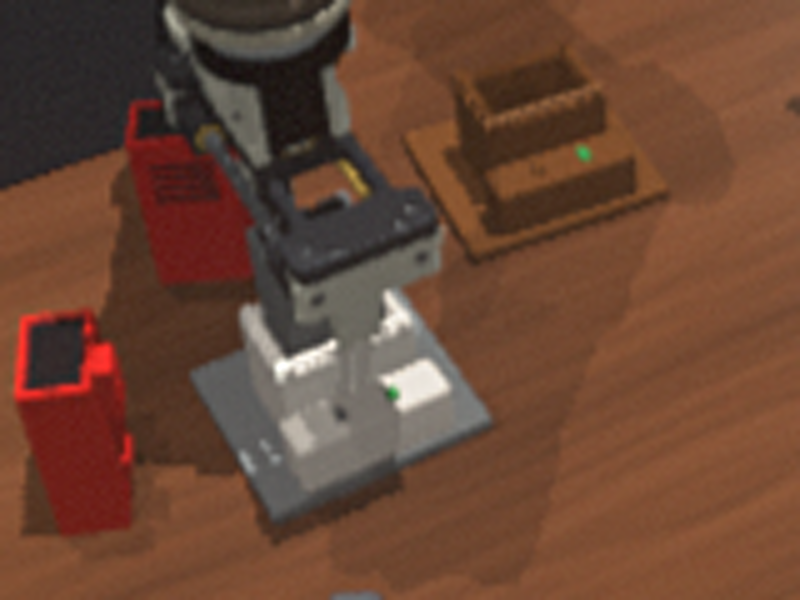

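```bash
python3 -m pendant '[{"dp":[-0.0005,0,0.001],"rotation":[0,0,0],"fingers":0.0},{"dp":[-0.0005,0,0.001],"rotation":[0,0,0],"fingers":0.0},{"dp":[-0.0005,0,0.001],"rotation":[0,0,0],"fingers":0.1},{"dp":[-0.0005,0,0.001],"rotation":[0,0,0],"fingers":0.1}]' 8
python3 -c "
from h import *
from cell import arm
st(arm.observe())"
python3 -m pendant '[{"dp":[0,0,0],"rotation":[0,0,0],"fingers":1},{"dp":[0,0,0],"rotation":[0,0,0],"fingers":1},{"dp":[0,0,0],"rotation":[0,0,0],"fingers":1},{"dp":[0,0,0],"rotation":[0,0,0],"fingers":1}]' 25
python3 -c "
from h import *
from cell import arm
st(arm.observe())"
```

```text
clock: 4.72
position: [0.5488, -0.2107, 0.0949]
ee_rot: [-3.141, -0.038, -0.002]
force: [-0.3, -0.4, 0.5]
width: 0.614
t 4.72 pos [ 0.5488 -0.2107  0.0949] yaw 1.39 z [ 0.001  0.    -1.   ] F [-0.27 -0.37  0.5 ] w mm 56.51
clock: 5.22
position: [0.5488, -0.2108, 0.095]
ee_rot: [-3.141, -0.038, -0.002]
force: [-0.7, -0.3, 3.7]
width: 0.405
t 5.22 pos [ 0.5488 -0.2108  0.095 ] yaw 1.39 z [ 0.001  0.    -1.   ] F [-0.68 -0.32  3.74] w mm 37.28
```

```bash
python3 -m pendant '[{"dp":[0,0,-0.002],"rotation":[0,0,0],"fingers":1},{"dp":[0,0,-0.005],"rotation":[0,0,0],"fingers":1},{"dp":[0,0,-0.008],"rotation":[0,0,0],"fingers":1},{"dp":[0,0,-0.012],"rotation":[0,0,0],"fingers":1}]'
python3 -c "
from h import *
from cell import arm
st(arm.observe())"
```

```text
clock: 5.72
position: [0.5487, -0.2106, 0.107]
ee_rot: [-3.141, -0.038, -0.001]
force: [1.0, 0.4, -1.1]
width: 0.403
t 5.72 pos [ 0.5487 -0.2106  0.107 ] yaw 1.4 z [ 0.001  0.    -1.   ] F [ 0.98  0.35 -1.1 ] w mm 37.08
```

Freed (about −1 to −2 N, just its weight). Lift on.

```bash
python3 -m pendant '[{"dp":[0,0,-0.01],"rotation":[0,0,0],"fingers":1},{"dp":[0,0,-0.022],"rotation":[0,0,0],"fingers":1},{"dp":[0,0,-0.036],"rotation":[0,0,0],"fingers":1},{"dp":[0,0,-0.054],"rotation":[0,0,0],"fingers":1},{"dp":[0,0,-0.08],"rotation":[0,0,0],"fingers":1},{"dp":[0,0,-0.105],"rotation":[0,0,0],"fingers":1},{"dp":[0,0,-0.115],"rotation":[0,0,0],"fingers":1},{"dp":[0,0,-0.115],"rotation":[0,0,0],"fingers":1}]'
python3 - <<'E'
from h import *
from cell import arm
s=arm.observe();st(s)
im=arm.get_image('wrist'); cv2.imwrite('pics/w4.png',im)
cv2.imwrite('pics/s4c.png',cv2.resize(arm.get_image('scene')[120:270,130:330],(800,600),interpolation=cv2.INTER_CUBIC))
# well centre
c=np.array([.5099,.2171]); y=np.radians(20.3)
print(rel(s,[c[0]-.00125*np.cos(y),c[1]-.00125*np.sin(y),.215],20.3))
E
```

```text
clock: 6.72
position: [0.5489, -0.2107, 0.2227]
ee_rot: [-3.141, -0.039, -0.003]
force: [-0.9, -0.1, -3.0]
width: 0.403
t 6.72 pos [ 0.5489 -0.2107  0.2227] yaw 1.41 z [ 0.002  0.    -1.   ] F [-0.86 -0.08 -2.95] w mm 37.05
([-0.0296, -0.4282, 0.0076], [0.0004, -0.0021, -0.3297])
```

View pics/s4c.png

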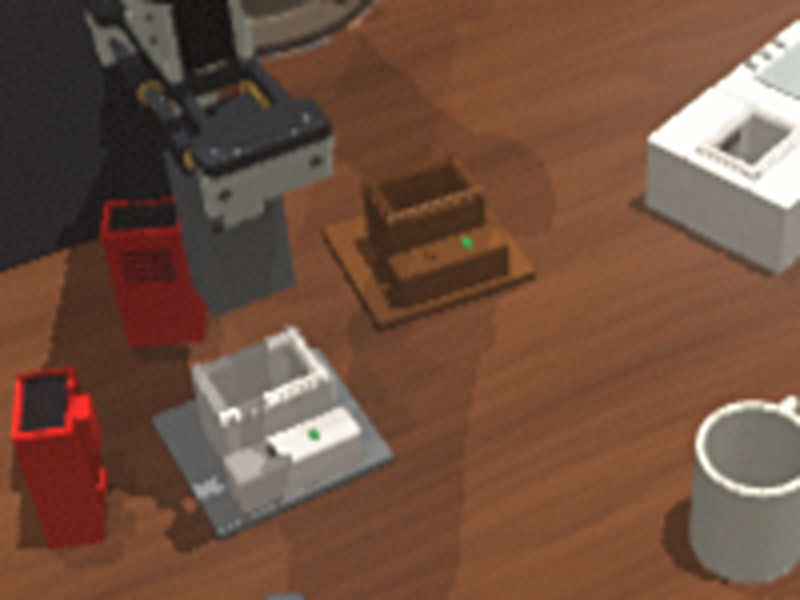

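View pics/w4.png

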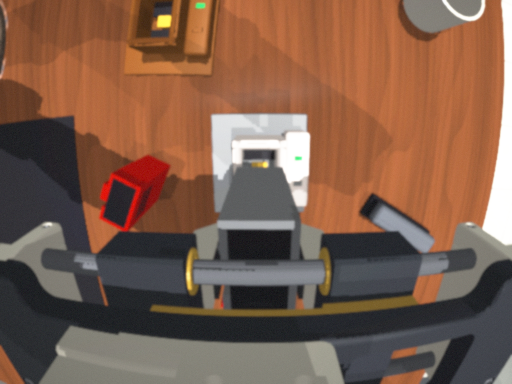

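Run:
```python
from h import *
from cell import arm
p=arm.camera_params('top'); im=cv2.imread('pics/top0.png')
cv2.imwrite('pics/t0c.png',cv2.resize(im[185:275,95:205],(733,600),interpolation=cv2.INTER_CUBIC))
for q in [(.5099,.2171),(.508,.2125)]:
  y=np.radians(20.3);ex=np.array([np.cos(y),np.sin(y)]);ey=np.array([-ex[1],ex[0]])
  print((proj(p,[np.r_[np.array(q)+a*ex+b*ey,.07] for a,b in [(.065,-.048),(-.065,-.048),(.065,.160),(-.065,.16)]])-[95,185])*6.667)
```

```text
[[541.11648616  40.58083892]
 [661.89125935 359.64767482]
 [ 27.93170203 245.89368987]
 [141.19934608 570.0248414 ]]
[[553.17790491  45.15530689]
 [674.18197272 364.39495623]
 [ 39.90015398 250.55727012]
 [153.3945244  574.86522645]]
```

View pics/t0c.png

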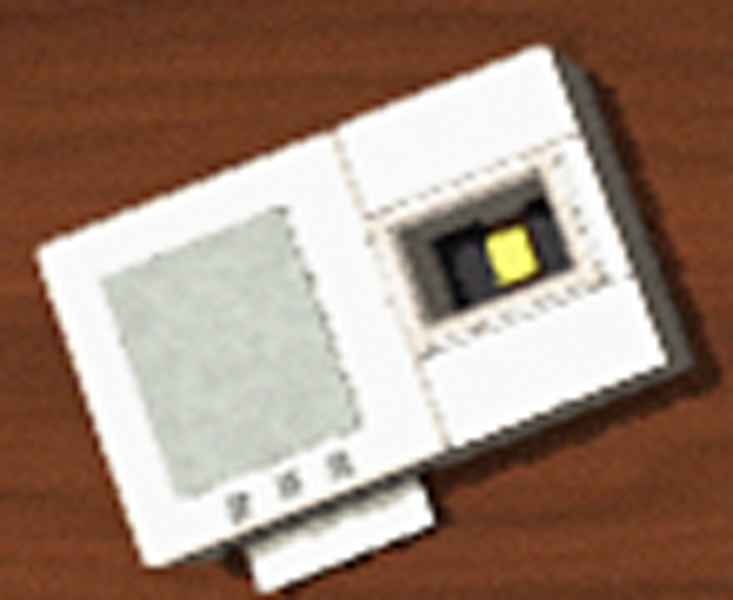

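```bash
python3 -m pendant '[{"dp":[-0.002,-0.03,0],"rotation":[0,0,-0.03],"fingers":1},{"dp":[-0.006,-0.08,0.002],"rotation":[0,0,-0.08],"fingers":1},{"dp":[-0.01,-0.14,0.004],"rotation":[0,0,-0.13],"fingers":1},{"dp":[-0.014,-0.2,0.006],"rotation":[0,0,-0.18],"fingers":1},{"dp":[-0.018,-0.26,0.008],"rotation":[0,-0.002,-0.23],"fingers":1},{"dp":[-0.022,-0.32,0.008],"rotation":[0,-0.002,-0.28],"fingers":1},{"dp":[-0.026,-0.37,0.008],"rotation":[0,-0.002,-0.31],"fingers":1},{"dp":[-0.029,-0.41,0.008],"rotation":[0,-0.002,-0.33],"fingers":1},{"dp":[-0.0296,-0.4274,0.008],"rotation":[0,-0.002,-0.33],"fingers":1},{"dp":[-0.0296,-0.4274,0.035],"rotation":[0,-0.002,-0.33],"fingers":1},{"dp":[-0.0296,-0.4274,0.06],"rotation":[0,-0.002,-0.33],"fingers":1},{"dp":[-0.0296,-0.4274,0.065],"rotation":[0,-0.002,-0.33],"fingers":1},{"dp":[-0.0296,-0.4274,0.065],"rotation":[0,-0.002,-0.33],"fingers":1},{"dp":[-0.0296,-0.4274,0.065],"rotation":[0,-0.002,-0.33],"fingers":1}]'
python3 - <<'E'
from h import *
from cell import arm
s=arm.observe();st(s)
p=arm.camera_params('wrist'); im=arm.get_image('wrist'); cv2.imwrite('pics/w5.png',im); np.save('w5.npy',p,allow_pickle=True)
cv2.imwrite('pics/w5c.png',cv2.resize(im[60:240,140:380],(800,600),interpolation=cv2.INTER_CUBIC))
cv2.imwrite('pics/s5c.png',cv2.resize(arm.get_image('scene')[90:210,260:420],(800,600),interpolation=cv2.INTER_CUBIC))
E
```

```text
clock: 8.57
position: [0.5088, 0.2162, 0.1575]
ee_rot: [-3.092, -0.553, 0.001]
force: [0.0, -0.6, -1.7]
width: 0.398
t 8.57 pos [0.5088 0.2162 0.1575] yaw 20.28 z [-0.001  0.001 -1.   ] F [ 0.01 -0.61 -1.73] w mm 36.63
```

View pics/w5c.png

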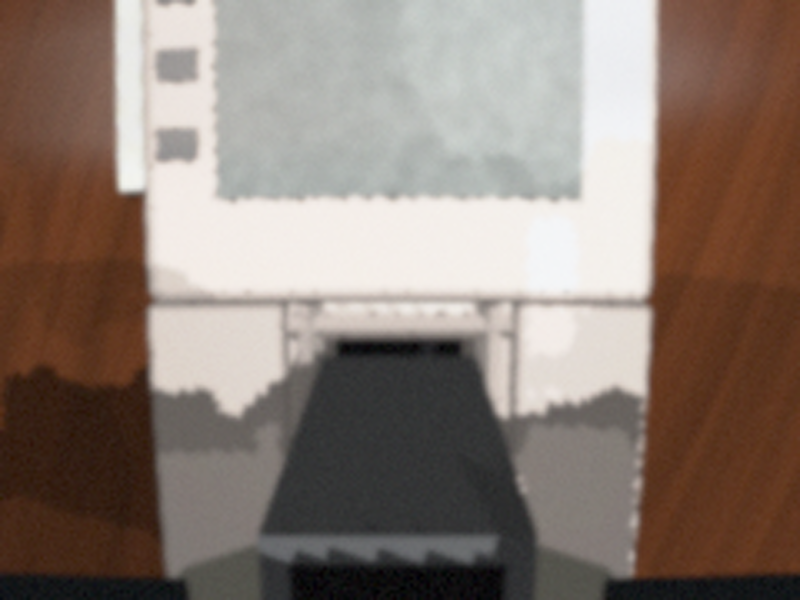

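View pics/s5c.png

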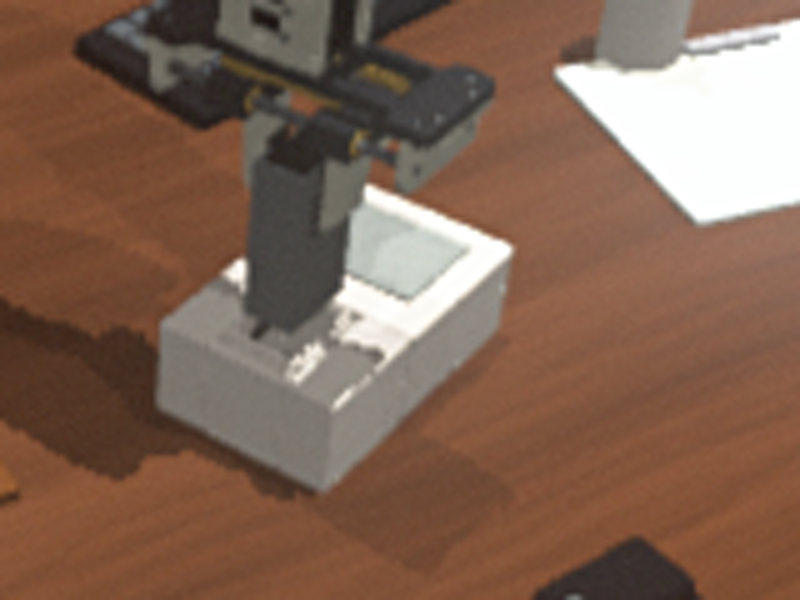

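Run:
```python
from h import *
p=np.load('w5.npy',allow_pickle=True).item();p1=np.load('w1.npy',allow_pickle=True).item()
m=lambda L:(np.array(L)+.5)/(800/240)-.5+[140,60]
m1=lambda L:(np.array(L)+.5)/(800/135)-.5+[195,125]
y=np.radians(20.3);E=np.array([[np.cos(y),np.sin(y),0],[-np.sin(y),np.cos(y),0]]).T
tc=np.array([.5088,.2162,0])@E; print('tcp',tc)
def f(n,L,z): print(n,((plane(p,m(L),z,True)@E-tc)*1000).round(1).tolist())
f('pack far edge',[(323,352),(472,352)],.0885)
f('pack top far edge',[(260,535),(535,535)],.1985)
f('body sides',[(150,305),(651,305)],.07)
f('rim outer',[(286,400),(515,400)],.07)
f('seam',[(400,299)],.07)
f('far mouth',[(400,318),(400,336)],.075)
print('w1 seam',((plane(p1,m1([(400,80)]),.07,True)@E-tc)*1000).round(1), 'body low',((plane(p1,m1([(400,520)]),.07,True)@E-tc)*1000).round(1))
```

```text
tcp [0.55220538 0.02625073]
pack far edge [[-16.7, 29.2], [18.1, 29.2]]
pack top far edge [[-16.9, 28.4], [18.2, 28.4]]
body sides [[-62.4, 38.0], [65.3, 38.1]]
rim outer [[-27.9, 12.9], [30.8, 12.9]]
seam [[1.3, 38.9]]
far mouth [[1.3, 34.9], [1.3, 30.4]]
w1 seam [[ 2.2 38.1]] body low [[  2.2 -47.6]]
```

```bash
python3 -m pendant '[{"dp":[0.0007,0,0.005],"rotation":[0,0,0],"fingers":1},{"dp":[0.0007,0,0.01],"rotation":[0,0,0],"fingers":1},{"dp":[0.0007,0,0.014],"rotation":[0,0,0],"fingers":1},{"dp":[0.0007,0,0.016],"rotation":[0,0,0],"fingers":1},{"dp":[0.0007,0,0.018],"rotation":[0,0,0],"fingers":1}]'
python3 -c "
from h import *
from cell import arm
st(arm.observe())"
```

```text
clock: 9.3
position: [0.5093, 0.2166, 0.1392]
ee_rot: [-3.091, -0.553, 0.001]
force: [0.3, -0.9, -2.3]
width: 0.404
t 9.3 pos [0.5093 0.2166 0.1392] yaw 20.3 z [-0.001  0.001 -1.   ] F [ 0.28 -0.9  -2.29] w mm 37.16
```

```bash
for i in 1; do python3 -m pendant '[{"dp":[0,0,0.002],"rotation":[0,0,0],"fingers":1},{"dp":[0,0,0.004],"rotation":[0,0,0],"fingers":1},{"dp":[0,0,0.006],"rotation":[0,0,0],"fingers":1},{"dp":[0,0,0.008],"rotation":[0,0,0],"fingers":1}]'; done
python3 -c "
from h import *
from cell import arm
st(arm.observe())"
```

```text
clock: 9.8
position: [0.5093, 0.2166, 0.1311]
ee_rot: [-3.091, -0.554, 0.001]
force: [-0.3, -0.1, -1.8]
width: 0.401
t 9.8 pos [0.5093 0.2166 0.1311] yaw 20.3 z [-0.001  0.001 -1.   ] F [-0.31 -0.12 -1.78] w mm 36.87
```

Past the bevel with no side force; continue.

```bash
python3 -m pendant '[{"dp":[0,0,0.003],"rotation":[0,0,0],"fingers":1},{"dp":[0,0,0.006],"rotation":[0,0,0],"fingers":1},{"dp":[0,0,0.009],"rotation":[0,0,0],"fingers":1},{"dp":[0,0,0.012],"rotation":[0,0,0],"fingers":1}]'
python3 -c "
from h import *
from cell import arm
st(arm.observe())"
python3 -m pendant '[{"dp":[0,0,0.003],"rotation":[0,0,0],"fingers":1},{"dp":[0,0,0.006],"rotation":[0,0,0],"fingers":1},{"dp":[0,0,0.009],"rotation":[0,0,0],"fingers":1},{"dp":[0,0,0.012],"rotation":[0,0,0],"fingers":1}]'
python3 -c "
from h import *
from cell import arm
st(arm.observe())"
```

```text
clock: 10.3
position: [0.5092, 0.2167, 0.1189]
ee_rot: [-3.091, -0.553, 0.001]
force: [-0.6, 0.4, -2.1]
width: 0.405
t 10.3 pos [0.5092 0.2167 0.1189] yaw 20.3 z [-0.001  0.001 -1.   ] F [-0.56  0.35 -2.12] w mm 37.27
clock: 10.8
position: [0.5093, 0.2167, 0.1067]
ee_rot: [-3.091, -0.553, 0.001]
force: [-0.2, 0.5, -2.8]
width: 0.402
t 10.8 pos [0.5093 0.2167 0.1067] yaw 20.3 z [-0.001  0.001 -1.   ] F [-0.19  0.5  -2.81] w mm 37.01
```

```bash
python3 -m pendant '[{"dp":[0,0,0.0015],"rotation":[0,0,0],"fingers":1},{"dp":[0,0,0.003],"rotation":[0,0,0],"fingers":1},{"dp":[0,0,0.0045],"rotation":[0,0,0],"fingers":1},{"dp":[0,0,0.006],"rotation":[0,0,0],"fingers":1}]'
python3 -c "
from h import *
from cell import arm
st(arm.observe())"
python3 -m pendant '[{"dp":[0,0,0.0015],"rotation":[0,0,0],"fingers":1},{"dp":[0,0,0.003],"rotation":[0,0,0],"fingers":1},{"dp":[0,0,0.0045],"rotation":[0,0,0],"fingers":1},{"dp":[0,0,0.006],"rotation":[0,0,0],"fingers":1}]'
python3 -c "
from h import *
from cell import arm
st(arm.observe())"
```

```text
clock: 11.3
position: [0.5093, 0.2167, 0.1007]
ee_rot: [-3.091, -0.553, 0.001]
force: [0.4, -0.1, -1.3]
width: 0.399
t 11.3 pos [0.5093 0.2167 0.1007] yaw 20.3 z [-0.001  0.001 -1.   ] F [ 0.36 -0.13 -1.26] w mm 36.75
clock: 11.8
position: [0.5093, 0.2167, 0.0947]
ee_rot: [-3.091, -0.553, 0.001]
force: [-0.9, -0.5, 2.3]
width: 0.403
t 11.8 pos [0.5093 0.2167 0.0947] yaw 20.3 z [-0.001  0.001 -1.   ] F [-0.91 -0.5   2.31] w mm 37.08
```

```bash
P='from h import *
from cell import arm
st(arm.observe())'
python3 -m pendant '[{"dp":[0,0,0.001],"rotation":[0,0,0],"fingers":1},{"dp":[0,0,0.002],"rotation":[0,0,0],"fingers":1}]' >/dev/null; python3 -c "$P"
python3 -m pendant '[{"dp":[0,0,0.0007],"rotation":[0,0,0],"fingers":1},{"dp":[0,0,0.0007],"rotation":[0,0,0],"fingers":1}]' >/dev/null; python3 -c "$P"
```

```text
t 12.05 pos [0.5094 0.2167 0.0928] yaw 20.3 z [-0.001  0.001 -1.   ] F [-0.32 -0.31  1.52] w mm 36.79
t 12.3 pos [0.5094 0.2167 0.0921] yaw 20.3 z [-0.001  0.001 -1.   ] F [-0.56 -0.96  2.36] w mm 36.93
```

```bash
P='from h import *
from cell import arm
st(arm.observe())'
python3 -m pendant '[{"dp":[0,0,0.0008],"rotation":[0,0,0],"fingers":1},{"dp":[0,0,0.0008],"rotation":[0,0,0],"fingers":1}]' >/dev/null; python3 -c "$P"
python3 -m pendant '[{"dp":[0,0,0.0008],"rotation":[0,0,0],"fingers":1},{"dp":[0,0,0.0008],"rotation":[0,0,0],"fingers":1}]' >/dev/null; python3 -c "$P"
```

```text
t 12.55 pos [0.5094 0.2167 0.0913] yaw 20.3 z [-0.001  0.001 -1.   ] F [-0.97 -0.07  2.06] w mm 36.83
t 12.8 pos [0.5094 0.2167 0.0905] yaw 20.3 z [-0.001  0.001 -1.   ] F [-1.62 -0.28  2.81] w mm 36.91
```

```bash
P='from h import *
from cell import arm
st(arm.observe())'
python3 -m pendant '[{"dp":[0,0,0.0008],"rotation":[0,0,0],"fingers":1},{"dp":[0,0,0.0008],"rotation":[0,0,0],"fingers":1}]' >/dev/null; python3 -c "$P"
python3 -m pendant '[{"dp":[0,0,0.0006],"rotation":[0,0,0],"fingers":1},{"dp":[0,0,0.0006],"rotation":[0,0,0],"fingers":1}]' >/dev/null; python3 -c "$P"
```

```text
t 13.05 pos [0.5094 0.2167 0.0897] yaw 20.3 z [-0.001  0.001 -1.   ] F [-1.44 -0.12  2.69] w mm 36.45
t 13.3 pos [0.5094 0.2168 0.0891] yaw 20.3 z [-0.001  0.001 -1.   ] F [-1.03 -0.55  2.52] w mm 37.16
```

```bash
P='from h import *
from cell import arm
st(arm.observe())'
python3 -m pendant '[{"dp":[0,0,0.0007],"rotation":[0,0,0],"fingers":1},{"dp":[0,0,0.0007],"rotation":[0,0,0],"fingers":1}]' >/dev/null; python3 -c "$P"
python3 -m pendant '[{"dp":[0,0,0.0007],"rotation":[0,0,0],"fingers":1},{"dp":[0,0,0.0007],"rotation":[0,0,0],"fingers":1}]' >/dev/null; python3 -c "$P"
```

```text
t 13.55 pos [0.5094 0.2168 0.0884] yaw 20.3 z [-0.001  0.001 -1.   ] F [-1.45 -0.7   4.7 ] w mm 37.15
t 13.8 pos [0.5095 0.2169 0.0883] yaw 20.3 z [-0.     0.002 -1.   ] F [-3.07 -0.98 11.66] w mm 37.39
```

```bash
P='from h import *
from cell import arm
st(arm.observe())'
python3 -m pendant '[{"dp":[0,0,0.0003],"rotation":[0,0,0],"fingers":1},{"dp":[0,0,0.0003],"rotation":[0,0,0],"fingers":1},{"dp":[0,0,0.0003],"rotation":[0,0,0],"fingers":1}]' 7 >/dev/null; python3 -c "$P"
python3 -m pendant '[{"dp":[0,0,0.0003],"rotation":[0,0,0],"fingers":1},{"dp":[0,0,0.0003],"rotation":[0,0,0],"fingers":1},{"dp":[0,0,0.0003],"rotation":[0,0,0],"fingers":1}]' 3 >/dev/null; python3 -c "$P"
```

```text
t 14.18 pos [0.5093 0.2168 0.0881] yaw 20.3 z [-0.001  0.002 -1.   ] F [-2.57 -0.51  6.5 ] w mm 39.11
t 14.55 pos [0.5079 0.2163 0.0874] yaw 20.3 z [-0.004  0.001 -1.   ] F [-4.42 -1.83  4.58] w mm 41.97
```

```bash
P='from h import *
from cell import arm
st(arm.observe())'
python3 -m pendant '[{"dp":[-0.0015,0,0.0003],"rotation":[0,0.004,0],"fingers":1},{"dp":[-0.0015,0,0.0003],"rotation":[0,0.004,0],"fingers":1}]' 3 >/dev/null; python3 -c "$P"
python3 -m pendant '[{"dp":[-0.001,0,0],"rotation":[0,0,0],"fingers":0},{"dp":[-0.001,0,0],"rotation":[0,0,0],"fingers":-0.1},{"dp":[-0.001,0,0],"rotation":[0,0,0],"fingers":-0.1},{"dp":[-0.001,0,0],"rotation":[0,0,0],"fingers":-0.2}]' >/dev/null; python3 -c "$P"
python3 - <<'E'
from h import *
from cell import arm
cv2.imwrite('pics/w6.png',arm.get_image('wrist'))
cv2.imwrite('pics/s6c.png',cv2.resize(arm.get_image('scene')[90:210,260:420],(800,600),interpolation=cv2.INTER_CUBIC))
E
```

```text
t 14.8 pos [0.5066 0.2159 0.0871] yaw 20.3 z [ 0.001  0.003 -1.   ] F [-2.6  -0.03  3.74] w mm 44.4
t 15.3 pos [0.5057 0.2155 0.0871] yaw 20.3 z [ 0.001  0.002 -1.   ] F [-1.02 -0.65 -0.44] w mm 54.2
```

View pics/w6.png

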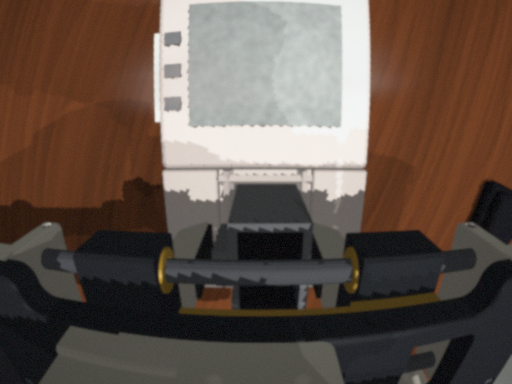

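View pics/s6c.png

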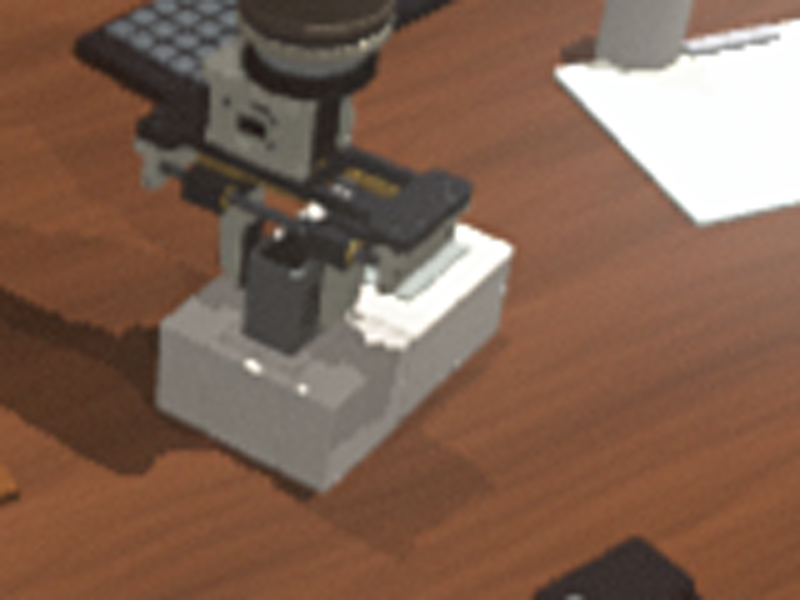

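```bash
P='from h import *
from cell import arm
st(arm.observe())'
python3 -m pendant '[{"dp":[0.0015,0,0],"rotation":[0,0,0],"fingers":-1},{"dp":[0.003,0,0],"rotation":[0,0,0],"fingers":-1},{"dp":[0.003,0,-0.01],"rotation":[0,0,0],"fingers":-1},{"dp":[0.003,0,-0.04],"rotation":[0,0,0],"fingers":-1},{"dp":[0.003,0,-0.08],"rotation":[0,0,0],"fingers":-1},{"dp":[0.003,0,-0.12],"rotation":[0,0,0],"fingers":-1},{"dp":[0.003,0,-0.15],"rotation":[0,0,0],"fingers":-1},{"dp":[0.003,0,-0.16],"rotation":[0,0,0],"fingers":-1},{"dp":[0.003,0,-0.16],"rotation":[0,0,0],"fingers":-1}]' >/dev/null; python3 -c "$P"
python3 - <<'E'
from h import *
from cell import arm
p=arm.camera_params('wrist');im=arm.get_image('wrist');cv2.imwrite('pics/w7.png',im);np.save('w7.npy',p,allow_pickle=True)
cv2.imwrite('pics/w7c.png',cv2.resize(im[90:225,170:350],(800,600),interpolation=cv2.INTER_CUBIC))
s=arm.get_image('scene');cv2.imwrite('pics/s7.png',s)
cv2.imwrite('pics/s7c.png',cv2.resize(s[90:210,260:420],(800,600),interpolation=cv2.INTER_CUBIC))
E
```

```text
t 16.52 pos [0.5084 0.2162 0.2474] yaw 20.31 z [ 0.001  0.003 -1.   ] F [0.25 0.47 0.03] w mm 92.04
```

View pics/w7c.png

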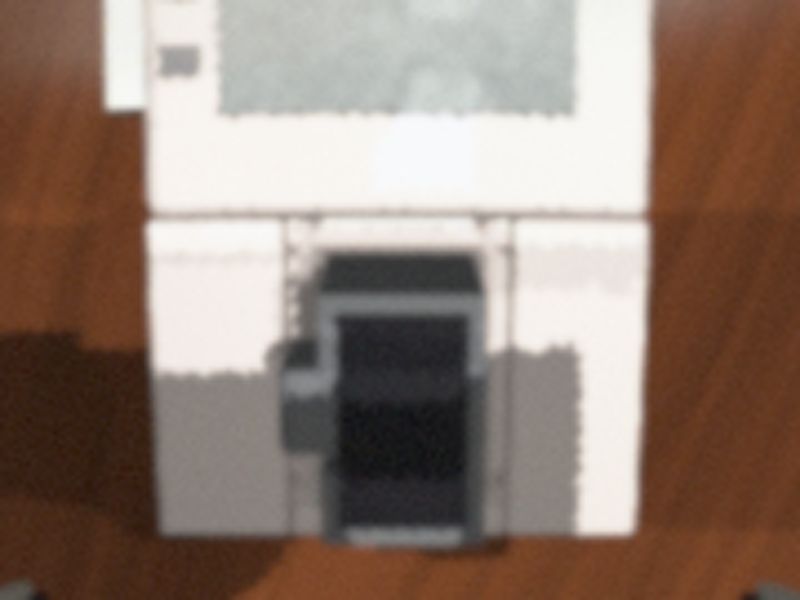

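View pics/s7c.png

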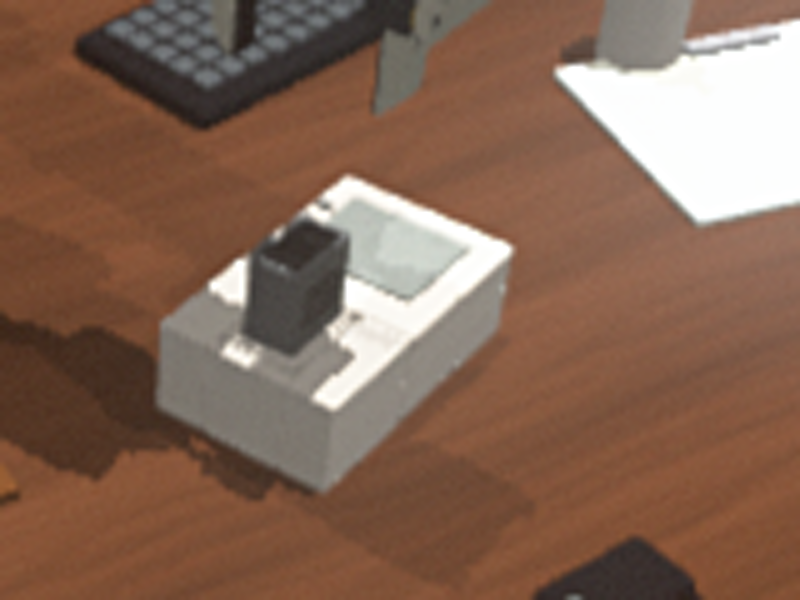

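Run:
```python
from h import *
from cell import arm
p=np.load('w7.npy',allow_pickle=True).item();ps=arm.camera_params('scene')
m=lambda L:(np.array(L)+.5)/(800/180)-.5+[170,90]
for z in (.1293,.1313,.1373):
    P=plane(p,m([(318,293),(484,293),(487,545),(323,543)]),z,True)
    print(z,'dims',np.linalg.norm(P[0]-P[1]),np.linalg.norm(P[3]-P[2]),np.linalg.norm(P[0]-P[3]),np.linalg.norm(P[1]-P[2]),P.mean(0)[:2])
y=np.radians(20.3);ex=np.array([np.cos(y),np.sin(y)]);ey=np.array([-ex[1],ex[0]])
c=np.array([.5100,.2167])
for z in (.1293,.1313,.1373):
    q=[np.r_[c+a*ex+b*ey,z] for a,b in [(-.018,-.028),(.018,-.028),(.018,.028),(-.018,.028)]]+[np.r_[c+.065*ex-.048*ey,.07],np.r_[c+.065*ex+.16*ey,.07],np.r_[c-.065*ex-.048*ey,.07]]
    print(z,((proj(ps,q)-[260,90]+.5)*5-.5).round(0).tolist())
```

```text
0.1293 dims 0.035107550662402356 0.036587498851880736 0.05626689222364753 0.056808736053915426 [0.51059496 0.21729539]
0.1313 dims 0.03485281566069584 0.03632202557315239 0.05585862828565774 0.05639654058021826 [0.51038853 0.2178055 ]
0.1373 dims 0.034088610655576466 0.03552560573696739 0.05463383647168836 0.05515995415912678 [0.50976922 0.21933584]
0.1293 [[246.0, 257.0], [296.0, 280.0], [349.0, 236.0], [300.0, 214.0], [335.0, 407.0], [516.0, 244.0], [159.0, 320.0]]
0.1313 [[246.0, 254.0], [296.0, 277.0], [350.0, 233.0], [300.0, 211.0], [335.0, 407.0], [516.0, 244.0], [159.0, 320.0]]
0.1373 [[247.0, 246.0], [297.0, 269.0], [351.0, 225.0], [301.0, 203.0], [335.0, 407.0], [516.0, 244.0], [159.0, 320.0]]
```

Run:
```python
from h import *
p=np.load('w7.npy',allow_pickle=True).item()
m=lambda L:(np.array(L)+.5)/(800/180)-.5+[170,90]
y=np.radians(20.3);E=np.array([[np.cos(y),np.sin(y),0],[-np.sin(y),np.cos(y),0]]).T
A=plane(p,m([(282,372),(282,395)]),.1213,True)@E; B=plane(p,m([(484,350),(486,420),(319,340)]),.1293,True)@E
print(A,B,'tab to +x face',B[:2,0].mean()-A[:,0].mean())
im=cv2.imread('pics/w7.png'); cv2.imwrite('pics/w7d.png',cv2.resize(im[140:215,225:285],(640,800//1)[:1]+(600,),interpolation=cv2.INTER_CUBIC))
```

```text
[[0.52755997 0.03586464]
 [0.52744934 0.03062155]] [[0.57151406 0.04256412]
 [0.57222139 0.02705518]
 [0.53630401 0.04473408]] tab to +x face 0.04436307083885971
```

View pics/w7d.png

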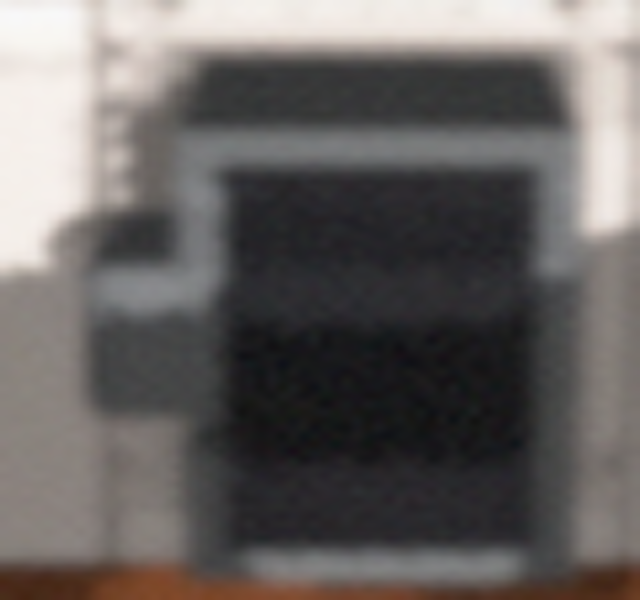

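Run:
```python
from h import *
from cell import arm
t=arm.get_image('top');cv2.imwrite('pics/t8.png',t); a=cv2.imread('pics/top0.png')
for n,(u0,v0,u1,v1) in dict(mouse=(125,112,185,155),mug=(210,90,265,145),stapler=(335,95,385,158),reds=(325,180,420,280)).items():
    print(n,np.abs(t[v0:v1,u0:u1].astype(int)-a[v0:v1,u0:u1]).mean().round(2))
st(arm.observe())
```

```text
mouse 3.14
mug 2.73
stapler 3.1
reds 7.21
t 16.68 pos [0.5077 0.2159 0.2458] yaw 20.3 z [-0.001  0.001 -1.   ] F [0.28 0.69 0.49] w mm 91.75
```

View pics/t8.png

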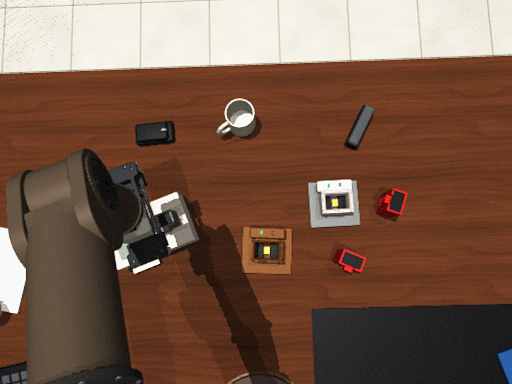

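The top view shows the dock empty at (335,203). The mouse (155,133), mug (240,118) and stapler (360,127) are where they started, and the gripper is clear of everything. I'm handing in.

```bash
python3 -c "
from cell import arm
print(arm.sign_off())"
```

```text
the job is handed in; nothing more can be done
None
```

The battery pack is out of the dock and, by the checks below, latched in the label printer's well, tab towards the robot. I handed the job in at about 16.7 s.

- **Removal:** I gripped the pack across its tab, which pressed it fully in. It lifted out showing only about its own weight at the wrist.
- **Insertion:** I felt bottom about 56 mm below the rim, with at most about 12 N at the wrist, or roughly 14 N on the printer once the pack's weight is added. I then eased the grip so the tab sprang out, opened the fingers and backed off 160 mm.
- **Last checks:** With the gripper clear, the pack top measures about 129 mm above the desk, which matches seated on the floor. The tab face is 44.4 mm from the +x face, against 45 mm when fully out. Either figure would be several millimetres off if the hook had missed the catch. The mouse, mug and stapler show no movement in the top view.
- **Disagreements:** The top and wrist cameras differed by 2–3 mm on the well's position, so I aligned the pack to the well in the wrist view. The gripper opening read about 1.5 mm low. I judged the latch from these measurements and did not do a pull test.

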